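Refit the pantry riser shelf and sort the goods

ROBOT

A 6-joint arm with a two-finger parallel gripper is mounted at the origin on the work surface. World frame = base frame: x ahead of the robot, y to its left, z up, the work surface at z = 0. Lengths are in mm, angles in rad, forces in N, time in s.
With the tool pointing down it reaches from about 350 to 775 mm from the base axis. Payload 7.3 kg.
Tool frame: the origin (TCP) lies on the mounting face of the last link; the fingertips stand 178 mm ahead of it and the grasp point (between the pads) lies 159 mm ahead of it; z points along the fingers, y is the line along which they close (so a half turn about z gives the same grasp; the last joint's range is limited). The gripper opens to 92 mm and grips with 3 to 60 N. Pads are 19 mm wide; open, the fingers measure 130 mm over their backs; the gripper's body (75 mm by 190 mm) begins 47 mm behind the grasp point.
Start: joints at [-1.325, 0.342, 1.524, -0, 1.275, -0.146], TCP at [200.492, -485.212, 404.741] pointing down, gripper open.
Joint ranges: [-2.53, 2.53], [-0.77, 2.02], [0.04, 2.7], [-1, 4.14], [0.28, 2.66], [-3.11, 3.11]. Speed limits (rad/s): [2.57, 2.57, 3.14, 3.14, 3.14, 3.14].

INTERFACE

Orientations are given as [roll, pitch, yaw] about the fixed x, y, z axes, in that order (R = Rz(yaw) Ry(pitch) Rx(roll)).
In Python, from plant import bot gives the robot as it stands.
- The arm moves only by the shell command python3 shift.py 'ROWS'. ROWS is a JSON list of rows, 1 to 5 of them, each of 5 numbers: the finger opening in mm, then dx, dy, dz in mm, then a turn about the tool's z in rad; each row is the pose to reach, as a shift and turn from the pose commanded when the command began, along the tool's axes at that moment; what a row does not reach only later rows make up. A row lasts 1/8 s, in which the tool goes at most 62.5 mm and 0.188 rad, less where a joint would pass 70% of its speed; a pose out of reach is approached as far as the arm can. The fingers move at their own pace and stop on an object; the grip force is fixed at half the most. Time passes only in rows, so rows that do not move let the fingers close. It prints the time, the measured TCP pose, the force, the opening and the grip force at its end.
- bot.get_obs(): the state, without advancing time (a new reading comes with each control period).
- bot.capture(name): name is "scene" or "top" or "wrist"; returns a dict with "color" (420x560x3 uint8, red, green, blue), "K" (3x3 intrinsics, pixels), "R" (3x3) and "t" (3): a world point X has camera coordinates R X + t. Camera axes: x right, y down, z forward; pixel columns grow to the right and rows downward; lengths in mm; the calibration is good to about 2 mm. A picture is of the moment at which its call begins. There is no depth.
- bot.close_job(): hands the job in; it is judged then, once.
The state is a dict: "time": time; "joint_positions": joint angles; "dq": joint speeds; "tau": joint torques, N m; "tool_pos": TCP position; "tcp_rot": TCP orientation; "contact_force": force on the tool from outside, world axes, zero at the start; "moment": the same for the moment, N m; "grip_width": finger opening in mm; "finger_force": force on a finger pad.
Only numpy, scipy, OpenCV 4.12 (cv2) and the standard library are available. Lean on these libraries where they do the work, as an engineer would, in place of code of your own. Each camera call takes 0.05 s, during which the arm holds its last target. There are 200 camera calls.

TASK

Put the loose wooden shelf board back into the white riser frame: hook its plain end under the blue lip and swing the end with the black ridge down behind the blue front stop, until the board lies flat on both ledges. Sort the small goods, however many there are: stand the yellow spice tins upright on the fitted board, on the open area between the black ridge and the lip, put the small green cans in the blue bin and the stock-cube cartons in the white bin. Do not shift or knock over the other groceries (oil, sauce, peanut butter, bean can, loaf, spoon).

Things in the scene. Friction and masses are not known exactly. Their poses are not given: they have to be found in the camera images.
- rack: white riser frame, fixed; 222 long (x) x 126 wide (y) x 66 mm high. Origin: centre of its underside; +x points to the lip end, z up. Side cheeks 62 mm high, 110 mm apart inside. The board home rests on two ledges with tops 40 mm up: back x = 83 to 103 mm, front x = -103 to -88 mm; open between.
- rack_lip (a point): middle of the free lower edge of the blue lip at the frame's back (frame x = +85, z = 60 mm, 20 mm above the ledge). The lip runs from there to the back wall, whose inner face is at frame x = +103 mm; lip top 66 mm up.
- rack_stop (a point): middle of the top inner edge of the blue front stop (frame x = -103, z = 52 mm, 12 mm above the ledge)
- board: loose brown shelf board, 200 (x) x 100 x 10 mm thick, 0.22 kg. Origin: centre of its underside. Black grip ridge on top, centred at x = -70 mm, 16 mm thick (x), 50 long (y), 10 to 40 mm above the underside. Plain end at x = +100 mm. Starts flat, ridge up and nearer the robot. Too long to drop in level: goes in tilted, plain end first. Play when home: 3 mm lengthwise, 5 mm sideways.
- board_tail (a point): middle of the lower edge of the board's plain end (x = +100 mm, z = 0 on the board); 40 mm up and about x = +97 to +103 mm in the frame when home
- board_front (a point): middle of the lower edge of the board's ridge end (x = -100 mm, z = 0 on the board)
- bin_blue: blue open bin for cans, 140 x 140 x 50 mm high, walls and floor 5 mm, fixed; origin: centre of its underside, axes along its sides. Blue and white bin stand left and right, either way round.
- bin_white: white open bin for cartons, 140 x 140 x 50 mm high, walls and floor 5 mm, fixed; origin: centre of its underside, axes along its sides
- spice1: yellow rectangular spice tin with red lid, 34 (x) x 38 (y) x 52 mm high (body 46 mm, lid 30 x 34 mm above it), about 80 g, standing at the start; origin: centre of its underside, z up. May be absent.
- can1: small round green food can with bare steel rims, 50 mm diameter x 42 mm high, about 120 g, standing at the start; origin: centre of its underside, z along its axis. May be absent.
- carton1: small brown cardboard stock-cube carton with orange band, a rigid box 50 (x) x 36 (y) x 34 mm high, about 60 g; origin: centre of its underside, z up. May be absent.
- spice2: yellow rectangular spice tin with red lid, 34 (x) x 38 (y) x 52 mm high (body 46 mm, lid 30 x 34 mm above it), about 80 g, standing at the start; origin: centre of its underside, z up. May be absent.
- can2: small round green food can with bare steel rims, 50 mm diameter x 42 mm high, about 120 g, standing at the start; origin: centre of its underside, z along its axis. May be absent.
- carton2: small brown cardboard stock-cube carton with orange band, a rigid box 50 (x) x 36 (y) x 34 mm high, about 60 g; origin: centre of its underside, z up. May be absent.
- oil: bystander, leave alone: green glass oil bottle with brass cap, 64 mm diameter x 220 mm high, behind the frame; origin: centre of its underside
- sauce: bystander, leave alone: amber sauce bottle with red cap, 48 mm diameter x 120 mm high, behind the frame; origin: centre of its underside
- peanut: bystander, leave alone: brown peanut-butter jar with white cap, 80 mm diameter x 100 mm high, at the left; origin: centre of its underside
- beans: bystander, leave alone: squat can with red label, 74 mm diameter x 60 mm high, at the right; origin: centre of its underside
- loaf: bystander, leave alone: bread loaf in a red tin, 90 x 150 x 75 mm high, behind at the right; origin: centre of its underside
- spoon: bystander, leave alone: wooden-handled spoon lying at the right, origin on the spoon's underside

How it is judged:
By the outcome, as a careful person would: the job done as asked, in the order asked, and still so for the second after the job is handed in, with the robot touching nothing.
Of spice1, spice2, can1, can2, carton1, carton2 only 5 to 6 are there at a start; the rules pass over those that are not, and their reading is None.
At some moment in a run one of spice1, spice2, can1, can2, carton1, carton2 may be knocked a few centimetres aside while the robot is not near it.
It also fails if it takes over 208 s, if anything falls off the work surface, if the arm or the gripper's body presses on something with over 40 N, if the wrist force passes 120 N, or if a joint passes its speed limit or range.

## Working session

There is one attempt and no reset: what is moved stays moved. The work goes in short steps, Python scripts to look and compute and a shell command to move; the robot and the scene stay as the last step left them, time stands still between calls to the robot, and variables do not carry over. Pictures are saved under pics/ and viewed, at most 14 in all, crops included, and the job is handed in when it is done.

```bash
ls; mkdir -p pics; cat > h.py <<'E'
import numpy as np,cv2,json
from plant import bot
from scipy.spatial.transform import Rotation as Ro
def snap(cam,name):
    c=bot.capture(cam); cv2.imwrite(f'pics/{name}.png',c['color'][:,:,::-1])
    np.savez(f'pics/{name}.npz',**{k:np.array(v) for k,v in c.items()}); return c
def ld(name): return np.load(f'pics/{name}.npz')
def px(c,u,v,z):
    d=np.linalg.inv(c['K'])@[u,v,1]; R=c['R']; o=-R.T@c['t']; d=R.T@d
    return (o+d*(z-o[2])/d[2]).round(1)
def proj(c,X):
    p=c['K']@(c['R']@np.array(X,float)+c['t']); return (p[:2]/p[2]).round(1)
def st():
    o=bot.get_obs(); print({k:np.round(o[k],3).tolist() for k in ('time','joint_positions','tool_pos','tcp_rot','contact_force','grip_width','finger_force')}); return o
E
python3 - <<'E'
from h import *
for n in('scene','top','wrist'):
    c=snap(n,n+'0'); print(n,c['K'].tolist(),(-c['R'].T@c['t']).round())
st()
a=[cv2.imread(f'pics/{n}0.png') for n in('top','scene')]
cv2.imwrite('pics/top0b.png',cv2.resize(a[0],(800,600),interpolation=cv2.INTER_CUBIC))
E
```

```text
pics
plant.py
shift.py
scene [[412.39964760915933, 0.0, 275.9411813226947], [0.0, 412.39964760915933, 214.47865184223963], [0.0, 0.0, 1.0]] [1280. -245.  872.]
top [[406.57424690229107, 0.0, 280.12632302923157], [0.0, 406.57424690229107, 213.13056560445267], [0.0, 0.0, 1.0]] [ 549.  -73. 1092.]
wrist [[313.34497799610364, 0.0, 274.5620292461483], [0.0, 313.34497799610364, 208.39913904924626], [0.0, 0.0, 1.0]] [ 262. -459.  382.]
{'time': 0.15, 'joint_positions': [-1.325, 0.343, 1.525, 0.0, 1.275, -0.146], 'tool_pos': [200.469, -485.13, 404.208], 'tcp_rot': [-3.14, -0.0, 0.392], 'contact_force': [0.976, 0.048, 0.625], 'grip_width': 91.645, 'finger_force': 0.0}
```

View pics/top0b.png

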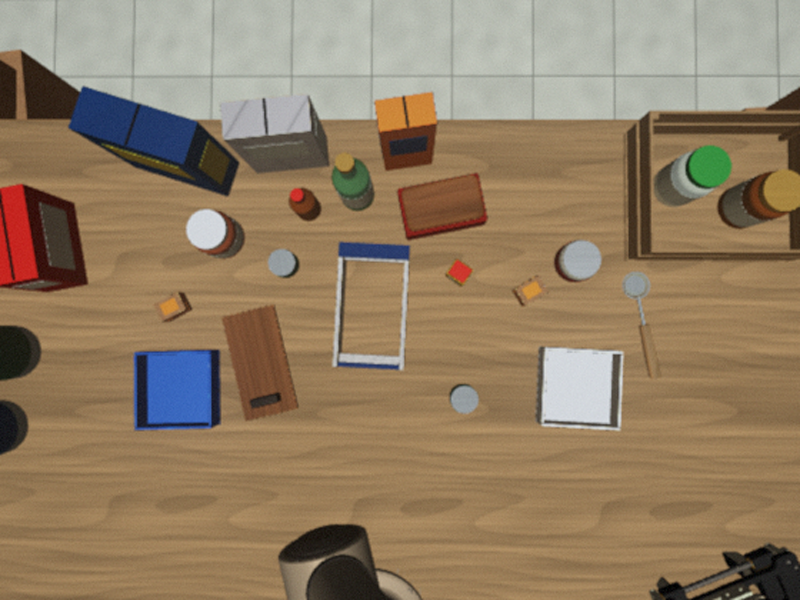

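View pics/scene0.png

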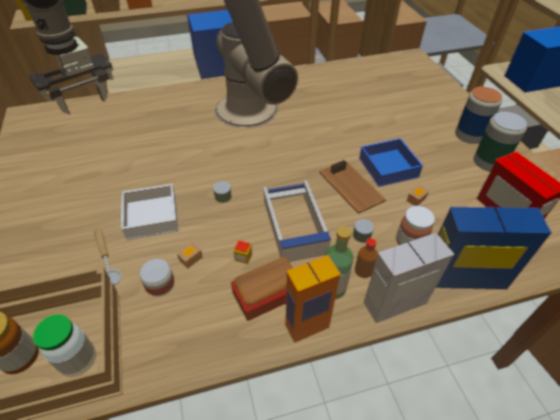

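Top view: the blue bin is at left (177,390) and the white bin at right (581,388). The board is at (260,362) with its ridge near the robot, and the frame is at (372,306). The small goods are one spice tin (459,272), two cans (282,263) and (464,399), and two cartons (172,306) and (530,291). I'll enlarge for precise pixels.

```bash
python3 - <<'E'
from h import *
a=cv2.imread('pics/top0.png')
cv2.imwrite('pics/cl.png',cv2.resize(a[160:310,90:290],(800,600),interpolation=cv2.INTER_CUBIC))
cv2.imwrite('pics/cr.png',cv2.resize(a[160:310,270:450],(720,600),interpolation=cv2.INTER_CUBIC))
E
```

```text
(no output)
```

View pics/cl.png

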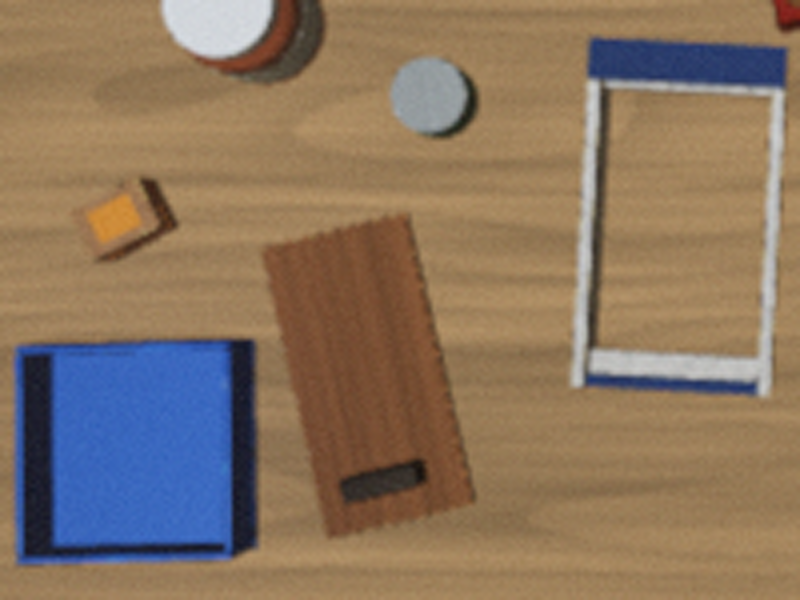

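View pics/cr.png

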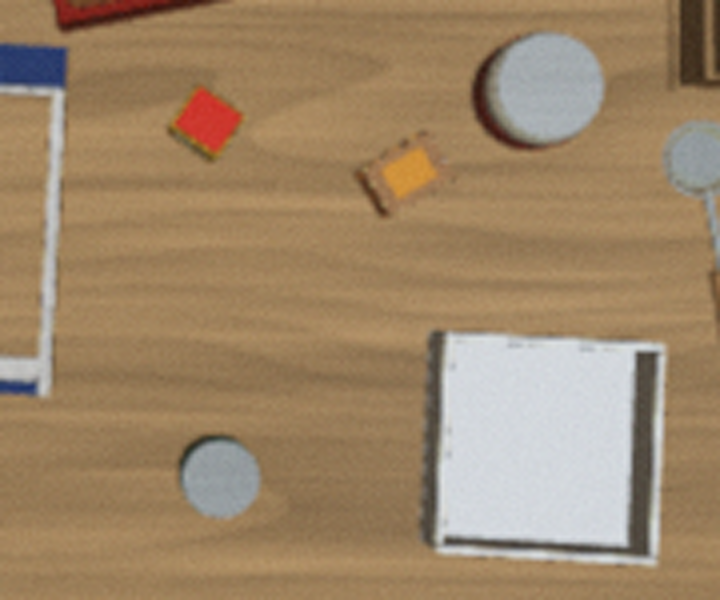

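The left crop gives the board corners as (262,248), (410,214), (473,502), (328,536), with the ridge at (383,482). The frame lip corners are (590,38), (786,46), and the can is at (431,97). The carton is at (118,219) and the blue bin rim centre is about (124,453). In the right crop the tin lid is at (208,121), the carton at (404,173), the can at (221,477) and the white bin rim centre is about (550,447).

```bash
python3 - <<'E'
from h import *
c=ld('top0')
L=lambda p,z:px(c,90+(p[0]+.5)/4-.5,160+(p[1]+.5)/4-.5,z)
R=lambda p,z:px(c,270+(p[0]+.5)/4-.5,160+(p[1]+.5)/4-.5,z)
b=np.array([L(p,10) for p in[(262,248),(410,214),(473,502),(328,536)]]);print('board',b.tolist(),b.mean(0),'yaw',[np.arctan2(*(q)[[1,0]]) for q in(b[0]-b[3],b[1]-b[2])])
r=np.array([L(p,40) for p in[(341,487),(424,461),(427,480),(345,501)]]);print('ridge',r.mean(0),r.tolist())
print('lip',[L(p,66).tolist() for p in[(590,38),(786,46),(784,88),(588,78)]],'cheek ends',[L(p,62).tolist() for p in[(571,386),(770,396)]])
print('stop',[L(p,52).tolist() for p in[(585,375),(760,383)]])
print('can1',L((431,97),42),'can2',R((221,477),42))
for f,n,z,P in((L,'cartL',34,[(75,212),(139,180),(160,225),(98,260)]),(R,'cartR',34,[(362,170),(425,135),(445,175),(385,212)]),(R,'spice',52,[(204,88),(243,121),(212,157),(172,122)])):
    q=np.array([f(p,z) for p in P]);print(n,q.mean(0).round(1),[np.arctan2(*(s)[[1,0]]).round(3) for s in(q[1]-q[0],q[2]-q[3],q[3]-q[0],q[2]-q[1])],'len',[np.linalg.norm(s).round() for s in(q[1]-q[0],q[3]-q[0])])
print('orange',L((115,219),34),R((410,172),34))
print('binB',L((124,453),50),'binW',R((550,447),50),'peanut',L((218,12),100),'beans',R((548,88),60))
# robot kinematics: report R
E
python3 shift.py '[[92,0,0,0,0]]'
```

```text
board [[568.3, 282.6, 10.0], [591.8, 183.5, 10.0], [400.9, 138.3, 10.0], [377.5, 234.6, 10.0]] [484.625 209.75   10.   ] yaw [np.float64(0.2464579519886514), np.float64(0.23249167617388303)]
ridge [417.1   190.175  40.   ] [[413.8, 218.2, 40.0], [431.0, 164.6, 40.0], [418.8, 162.5, 40.0], [404.8, 215.4, 40.0]]
lip [[702.3, 57.3, 66.0], [697.9, -67.3, 66.0], [671.1, -66.3, 66.0], [676.8, 58.2, 66.0]] cheek ends [[481.6, 67.1, 62.0], [476.4, -58.8, 62.0]]
stop [[488.0, 59.6, 52.0], [483.9, -52.3, 52.0]]
can1 [666.8 163.5  42. ] can2 [ 424.4 -168.5   42. ]
cartL [586.  370.2  34. ] [np.float64(-1.1), np.float64(-1.048), np.float64(-2.67), np.float64(-2.681)] len [np.float64(47.0), np.float64(35.0)]
cartR [ 620.8 -287.3   34. ] [np.float64(-1.057), np.float64(-1.011), np.float64(-2.643), np.float64(-2.683)] len [np.float64(47.0), np.float64(31.0)]
spice [ 651.4 -158.4   52. ] [np.float64(-2.272), np.float64(-2.285), np.float64(2.394), np.float64(2.438)] len [np.float64(33.0), np.float64(30.0)]
orange [586.2 372.2  34. ] [ 621.5 -291.    34. ]
binB [435.3 355.9  50. ] binW [ 446.3 -375.8   50. ] peanut [712.2 283.4 100. ] beans [ 673.6 -372.8   60. ]
time: 0.28
tool_pos: [200.5, -485.2, 404.5]
tcp_rot: [-3.141, -0.0, 0.392]
contact_force: [-0.5, 0.7, -0.3]
grip_width: 91.6
finger_force: 0.0
```

```bash
cat >> h.py <<'E'
def to(x,y,zg,yaw,off=159,o=None):
    "rows needed to bring grasp point to x,y,zg"
    o=o or bot.get_obs(); p=np.array(o['tool_pos']); M=Ro.from_euler('xyz',o['tcp_rot']).as_matrix()
    d=M.T@(np.array([x,y,zg+off])-p); y0=np.arctan2(M[1,0],M[0,0])
    t=-((yaw-y0+np.pi/2)%np.pi-np.pi/2); n=max(np.linalg.norm(d)/62.5,abs(t)/.188)
    print('shift',d.round(1),'turn',round(t,3),'rows',round(n,1),'q',np.round(o['joint_positions'],2)[[0,5]])
E
python3 - <<'E'
from h import *
to(440,-60,240,.39); to(417,193,240,.236)
E
```

```text
shift [ 383.7 -301.5    5.7] turn 0.002 rows 7.8 q [-1.33 -0.15]
shift [ 459.  -544.1    5.8] turn 0.156 rows 11.4 q [-1.33 -0.15]
```

```bash
python3 shift.py '[[92,384,-301,5,0],[92,384,-301,5,0],[92,384,-301,5,0],[92,384,-301,5,0],[92,384,-301,5,0]]' |tail -1; python3 shift.py '[[70,150,-120,0,0.15],[70,150,-120,0,0.15],[70,150,-120,0,0.15],[70,150,-120,0,0.15],[70,150,-120,0,0.15]]'; python3 -c "
from h import *
to(417,193,120,.236)"
```

```text
finger_force: 0.0
time: 1.52
tool_pos: [447.0, -44.7, 401.3]
tcp_rot: [3.141, 0.001, 0.244]
contact_force: [0.1, 0.0, -0.9]
grip_width: 70.0
finger_force: 0.0
shift [  28.3 -237.9  122.3] turn 0.008 rows 4.3 q [-0.27  1.06]
```

```bash
python3 shift.py '[[70,28,-238,122,0.008],[70,28,-238,122,0.008],[70,28,-238,122,0.008],[70,28,-238,122,0.008],[70,28,-238,122,0.008]]'; python3 -c "
from h import *
snap('wrist','w1')
to(417,193,33,.236)"
```

```text
time: 2.15
tool_pos: [416.5, 193.3, 278.1]
tcp_rot: [3.141, 0.003, 0.234]
contact_force: [1.2, 0.3, -0.3]
grip_width: 70.0
finger_force: 0.0
shift [ 0.5  0.8 85.9] turn -0.002 rows 1.4 q [0.27 1.6 ]
```

View pics/w1.png

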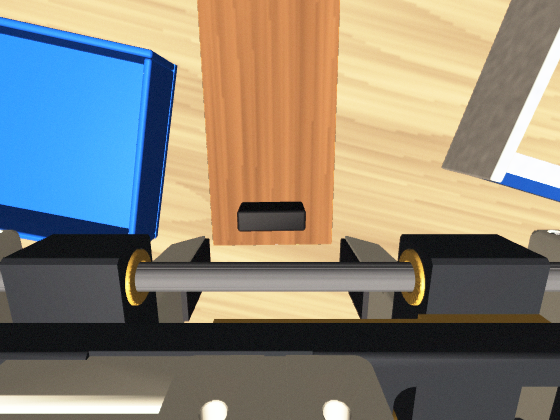

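The wrist view shows the ridge top at about (272,207), between the open fingers. I'll check its position.

```bash
python3 -c "
from h import *
c=ld('w1')
for u,v in((238,203),(305,203),(238,209),(305,209)): print(px(c,u,v,40))
for u,v in((213,243),(333,243),(203,50),(338,50)): print(px(c,u,v,10))"
```

```text
[425.2 222.2  40. ]
[436.1 176.   40. ]
[420.9 221.3  40. ]
[431.9 174.9  40. ]
[379.  237.3  10. ]
[402.1 140.   10. ]
[521.9 271.2  10. ]
[544.2 177.2  10. ]
```

```bash
python3 -c "
from h import *
c=ld('w1')
q=np.array([px(c,u,v,40) for u,v in((238,209),(303,209),(239,230),(304,230))]);print(q,q.mean(0))"
```

```text
[[420.9 221.3  40. ]
 [431.5 176.3  40. ]
 [405.7 217.4  40. ]
 [416.5 171.6  40. ]] [418.65 196.65  40.  ]
```

```bash
python3 -c "
from h import *
to(418.5,196,33,.235)"; python3 shift.py '[[70,2.5,-2,40,0],[70,2.5,-2,85,0],[70,2.5,-2,86,0],[40,2.5,-2,86,0],[40,2.5,-2,86,0]]';python3 shift.py '[[40,0,0,0,0],[40,0,0,0,0],[40,0,0,0,0]]';python3 shift.py '[[40,0,0,-10,0],[40,0,0,-20,0],[40,0,0,-30,0],[40,0,0,-30,0]]'; python3 -c "
from h import *
snap('scene','s2')
cv2.imwrite('pics/s2b.png',cv2.resize(cv2.imread('pics/s2.png')[100:300,280:480],(600,600)))"
```

```text
shift [ 2.6 -1.8 85.9] turn -0.001 rows 1.4 q [0.27 1.6 ]
time: 2.82
tool_pos: [420.1, 195.0, 195.3]
tcp_rot: [3.142, -0.004, 0.233]
contact_force: [0.6, -0.1, -0.2]
grip_width: 54.5
finger_force: 0.0
time: 3.2
tool_pos: [419.8, 195.3, 195.2]
tcp_rot: [3.141, -0.003, 0.234]
contact_force: [-0.8, -3.7, 7.9]
grip_width: 49.7
finger_force: 30.0
time: 3.7
tool_pos: [419.4, 195.4, 224.4]
tcp_rot: [3.142, -0.002, 0.234]
contact_force: [-0.3, -0.6, -3.2]
grip_width: 49.4
finger_force: 30.0
```

View pics/s2b.png

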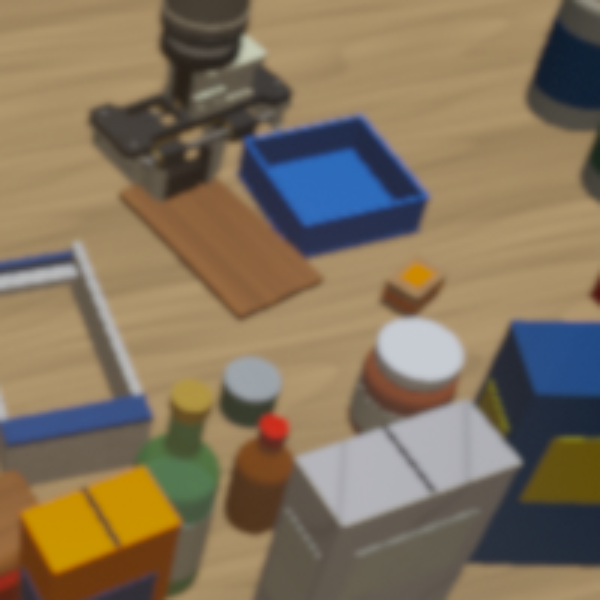

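The board is lifted, with its plain end's corners at (240,316) and (320,281) in the crop. I'll lift higher and compute the tilt from the corners.

```bash
python3 shift.py '[[40,0,0,-15,0],[40,0,0,-30,0],[40,0,0,-40,0],[40,0,0,-40,0]]'; python3 -c "
from h import *
c=ld('s2')
for z in(0,10,20,30,40):
  a,b=px(c,360,205.3,z),px(c,386.7,193.7,z);print(a,b,np.linalg.norm(a-b))
snap('scene','s3');snap('wrist','w3')
cv2.imwrite('pics/s3b.png',np.hstack([cv2.resize(cv2.imread('pics/s3.png')[130:250,310:430],(420,420)),cv2.resize(cv2.imread('pics/w3.png'),(380,420))]))"
```

```text
time: 4.25
tool_pos: [419.2, 195.4, 263.8]
tcp_rot: [3.142, -0.001, 0.234]
contact_force: [-0.7, 0.7, -2.8]
grip_width: 50.0
finger_force: 30.0
[561.8 210.2   0. ] [539.6 305.5   0. ] 97.85157126995968
[570. 205.  10.] [548.1 299.2  10. ] 96.7122019188892
[578.3 199.8  20. ] [556.6 292.9  20. ] 95.5955019862336
[586.5 194.6  30. ] [565.1 286.6  30. ] 94.45612738197562
[594.8 189.3  40. ] [573.6 280.3  40. ] 93.43682357614688
```

View pics/s3b.png

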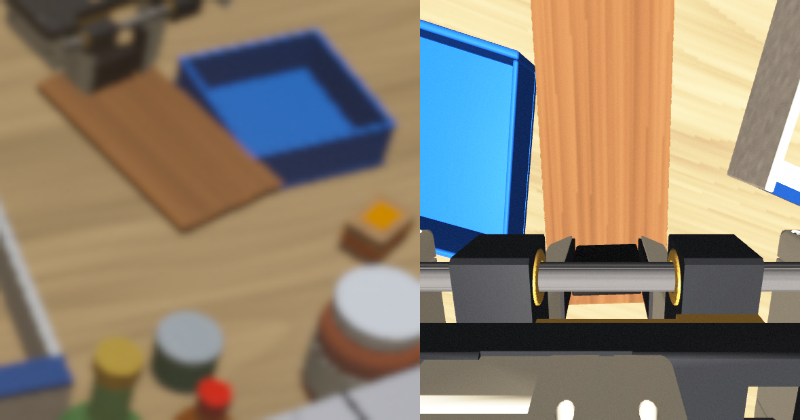

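The fingers hold the ridge and the board hangs nearly level, with its plain end at (182,231)/(283,186) in the left half. It does not pivot by itself. So I'll tilt it by pressing its ridge end onto the top of the frame's left cheek, then insert it.

```bash
cat >> h.py <<'E'
FO=np.array([589.5,-0.5]);FY=-0.038
def fr(x,y): c,s=np.cos(FY),np.sin(FY); return FO+[c*x-s*y,s*x+c*y]
def tof(x,y,z,yaw): w=fr(x,y); to(w[0],w[1],z,yaw+FY)
def mf():
    o=bot.get_obs(); d=np.array(o['tool_pos'])[:2]-FO; c,s=np.cos(FY),np.sin(FY)
    print('frame',np.round([c*d[0]+s*d[1],-s*d[0]+c*d[1],o['tool_pos'][2]-159,o['tcp_rot'][2]-FY],3),'F',np.round(o['contact_force'],1),'grip',np.round([o['grip_width'],o['finger_force']],1),'t',o['time'])
E
python3 shift.py '[[40,0,0,-60,0],[40,0,0,-75,-0.18],[40,0,0,-75,-0.36],[40,0,0,-75,-0.54],[40,0,0,-75,-0.72]]'; python3 -c "
from h import *
tof(-30,91,180,np.pi/2)"
```

```text
time: 4.97
tool_pos: [419.0, 195.3, 337.7]
tcp_rot: [-3.141, 0.001, 0.96]
contact_force: [-0.8, -0.4, -1.8]
grip_width: 49.6
finger_force: 30.0
shift [ -2.3 177.4  -1.4] turn -0.573 rows 3.0 q [0.27 0.88]
```

```bash
python3 shift.py '[[40,-2,60,0,-0.18],[40,-2,120,0,-0.36],[40,-2,177,0,-0.54],[40,-2,177,0,-0.573],[40,-2,177,0,-0.573]]' >/dev/null; python3 shift.py '[[40,0,0,40,0],[40,0,0,70,0],[40,0,0,70,0],[40,0,0,70,0]]'>/dev/null; python3 -c "
from h import *
mf(); tof(-30,91,98,np.pi/2)"
```

```text
frame [-30.641  91.378 110.77    1.565] F [ 0.1 -0.1 -3.5] grip [50. 30.] t 6.1
shift [-0.4  0.6 12.8] turn -0.006 rows 0.2 q [0.03 0.07]
```

```bash
for i in 1; do python3 shift.py '[[40,0,0,5,-0.006],[40,0,0,10,-0.006],[40,0,0,12,-0.006],[40,0,0,12,-0.006]]'>/dev/null; done; python3 -c "
from h import *
mf()"; python3 shift.py '[[40,0,0,1,0],[40,0,0,2,0],[40,0,0,2,0],[40,0,0,2,0]]'>/dev/null; python3 -c "
from h import *
mf()"; python3 shift.py '[[40,0,0,1,0],[40,0,0,2,0],[40,0,0,2,0],[40,0,0,2,0]]'>/dev/null; python3 -c "
from h import *
mf();snap('scene','s4');snap('wrist','w4')
cv2.imwrite('pics/s4b.png',np.hstack([cv2.resize(cv2.imread('pics/s4.png')[100:240,280:420],(420,420)),cv2.resize(cv2.imread('pics/w4.png'),(380,420))]))"
```

```text
frame [-30.627  90.638  97.33    1.571] F [-0.2  0.2 -1. ] grip [49.9 30. ] t 6.6
frame [-30.537  90.771  95.977   1.571] F [-1.6  0.2  4.7] grip [49.9 30. ] t 7.1
frame [-30.593  91.599  94.515   1.571] F [-3.2  5.5  8.4] grip [49.7 30. ] t 7.6
```

View pics/s4b.png

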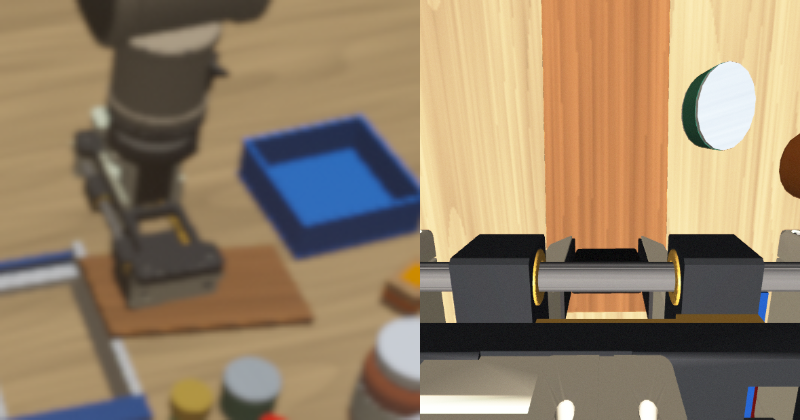

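The crop shows the board's front end resting on the cheek top and its plain end out at (312,322)/(258,246). The contact force is building, so I'll press further and check the tilt.

```bash
python3 shift.py '[[40,0,0,1,0],[40,0,0,2,0],[40,0,0,3,0],[40,0,0,3,0]]'>/dev/null; python3 -c "
from h import *
mf();snap('scene','s5')
def pr(c,th,P,yaw,zr=36):
  w=[]
  for y in(-50,50):
    b=np.array([170,y,-zr+0]); x=b[0]*np.cos(th)+b[2]*np.sin(th); z=-b[0]*np.sin(th)+b[2]*np.cos(th)
    cc,s=np.cos(yaw),np.sin(yaw); w.append(proj(c,[P[0]+cc*x-s*y,P[1]+s*x+cc*y,P[2]+z]))
  return np.array(w).tolist()
o=bot.get_obs();P=np.array(o['tool_pos'])-[0,0,159]
for d in(0,5,10,15,20): print(d,pr(ld('s5'),np.radians(d),P,o['tcp_rot'][2]))
cv2.imwrite('pics/s5b.png',cv2.resize(cv2.imread('pics/s5.png')[160:240,300:410],(770,560),interpolation=cv2.INTER_CUBIC))"
```

```text
frame [-30.623  92.472  92.052   1.571] F [-3.7 10.4 12.9] grip [49.8 30. ] t 8.2
0 [[388.8, 202.3], [374.5, 177.8]]
5 [[386.4, 206.2], [372.4, 181.7]]
10 [[383.7, 210.0], [369.9, 185.5]]
15 [[380.6, 213.7], [367.1, 189.2]]
20 [[377.3, 217.3], [364.1, 192.8]]
```

View pics/s5b.png

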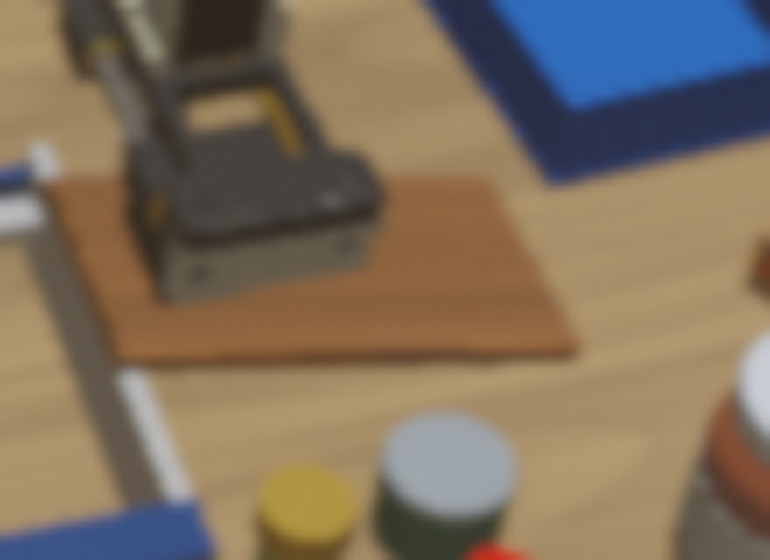

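The plain-end corner at (577,354) maps to pixel (382.4,210.6), which means about 11° of tilt. Next I lift, back off, turn and line up with the frame.

```bash
python3 shift.py '[[40,0,0,-45,0],[40,0,-20,-85,0],[40,0,-70,-85,0],[40,0,-70,-85,0.18],[40,0,-70,-85,0.36]]'>/dev/null;  python3 shift.py '[[40,0,0,0,0.18],[40,0,0,0,0.36],[40,0,0,0,0.54],[40,0,0,0,0.72],[40,0,0,0,0.9]]'>/dev/null; python3 -c "
from h import *
mf();tof(-100,0,165,0)"
```

```text
frame [-100.704   90.645  174.958    0.305] F [ 0.6  0.3 -2. ] grip [50. 30.] t 9.5
shift [-26.5  86.7  10. ] turn 0.305 rows 1.6 q [0.04 1.34]
```

```bash
python3 shift.py '[[40,-26.5,40,5,0.15],[40,-26.5,87,10,0.305],[40,-26.5,87,10,0.305],[40,-26.5,87,10,0.305]]'>/dev/null; python3 -c "
from h import *
mf();tof(-92,0,110,0)
c=snap('wrist','w6');snap('top','t6')
a=cv2.imread('pics/t6.png')[150:280,200:330]
cv2.imwrite('pics/w6b.png',np.hstack([cv2.resize(cv2.imread('pics/w6.png'),(560,420))[:, 100:500],cv2.resize(a,(400,420),interpolation=cv2.INTER_CUBIC)]))"
```

```text
frame [-9.93840e+01 -1.44000e-01  1.65123e+02  6.00000e-03] F [-0.8  0.  -2.2] grip [49.8 30. ] t 10.0
shift [ 7.4 -0.1 55.1] turn 0.006 rows 0.9 q [-0.15  1.45]
```

View pics/w6b.png

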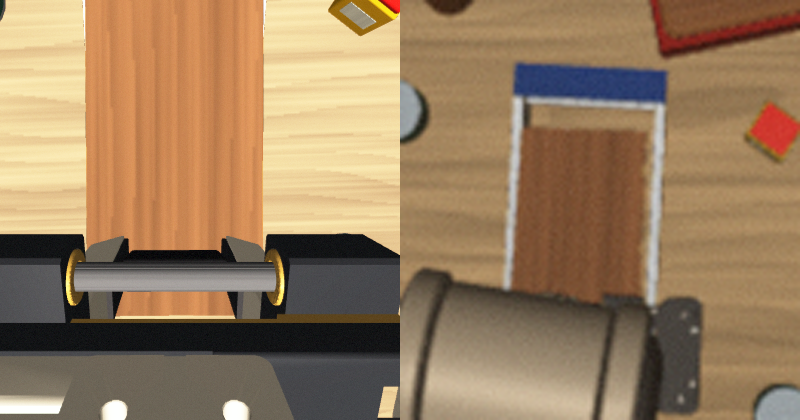

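In the wrist view the board covers the frame evenly. In the top view the tail corners are at (523,127)/(651,131), and I'll check how well they are centred.

```bash
python3 -c "
from h import *
c=ld('t6')
for z in(100,107):
  q=np.array([px(c,200+(u-400)*.325,150+v*130/420,z)[:2] for u,v in((523,127),(651,131))])-FO
  Rm=np.array([[np.cos(FY),np.sin(FY)],[-np.sin(FY),np.cos(FY)]]);w=q@Rm.T;print(w,w.mean(0),np.arctan2(-(w[0]-w[1])[0],(w[0]-w[1])[1]))
q=np.array([px(c,200+(u-400)*.325,150+v*130/420,z)[:2] for u,v,z in((515,64,66),(666,71,66))])-FO;print(q@Rm.T)
"
```

```text
[[ 56.21814786  47.97040599]
 [ 57.6949477  -54.04713693]] [56.95654778 -3.03836547] 0.014474929014783321
[[ 55.54904589  47.14438992]
 [ 57.00305121 -54.27358614]] [56.27604855 -3.56459811] 0.01433577922092739
[[108.85051761  61.27956279]
 [108.69531373 -63.61649765]]
```

```bash
cat >> h.py <<'E'
def tail(c,th,P,yaw,zr=36):
  w=[]
  for y in(-50,50):
    for dz in (0,10):
      b=np.array([170,y,-zr+dz]); x=b[0]*np.cos(th)+b[2]*np.sin(th); z=-b[0]*np.sin(th)+b[2]*np.cos(th)
      cc,s=np.cos(yaw),np.sin(yaw); w.append(proj(c,[P[0]+cc*x-s*y,P[1]+s*x+cc*y,P[2]+z]))
  return np.array(w).tolist()
E
python3 shift.py '[[40,7,-1.5,35,0.006],[40,7,-1.5,40,0.006],[40,7,-1.5,40,0.006],[40,7,-1.5,40,0.006]]'>/dev/null; python3 -c "
from h import *
mf();c=snap('scene','s7')
o=bot.get_obs();P=np.array(o['tool_pos'])-[0,0,159]
for d in(8,10,12,14,16): print(d,tail(c,np.radians(d),P,o['tcp_rot'][2]))
print('lip',[proj(c,[*fr(x,y),z]).tolist() for x,y,z in((111,63,66),(111,-63,66),(85,63,66),(85,-63,66))])
cv2.imwrite('pics/s7b.png',cv2.resize(cv2.imread('pics/s7.png')[165:265,250:350],(600,600),interpolation=cv2.INTER_CUBIC))"
```

```text
frame [-92.043   1.54  126.538   0.   ] F [-0.7 -0.2 -2.2] grip [49.7 30. ] t 10.6
8 [[282.9, 234.9], [283.1, 232.8], [321.0, 227.7], [321.5, 225.6]]
10 [[282.7, 235.7], [282.9, 233.7], [320.6, 228.5], [321.1, 226.6]]
12 [[282.4, 236.3], [282.7, 234.5], [320.1, 229.2], [320.7, 227.4]]
14 [[282.2, 236.9], [282.4, 235.3], [319.7, 229.9], [320.2, 228.1]]
16 [[281.9, 237.4], [282.2, 235.9], [319.2, 230.4], [319.8, 228.8]]
lip [[330.3, 239.1], [281.2, 248.6], [327.0, 231.3], [278.6, 240.5]]
```

View pics/s7b.png

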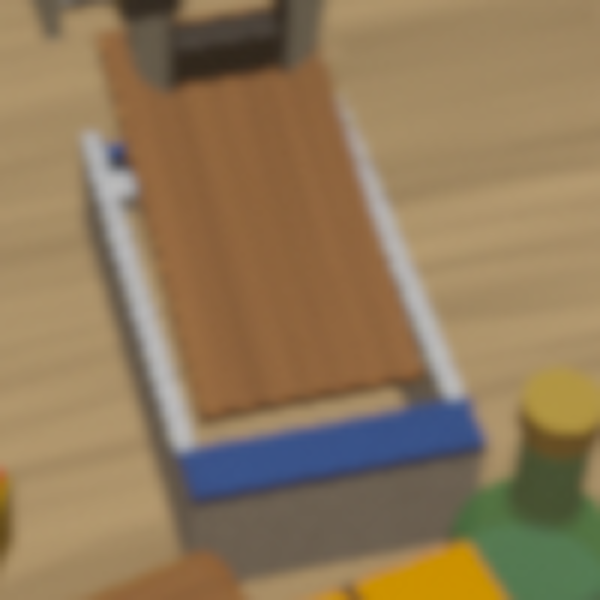

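The tail corners at (203,417)/(424,378) agree with about 11° and the board is centred. Now I lower and push it in under the lip while watching force.

```bash
python3 shift.py '[[40,0,0,10,0],[40,0,0,13.5,0],[40,0,0,13.5,0],[40,4,0,13.5,0],[40,8,0,13.5,0]]'>/dev/null; python3 -c "
from h import *
mf()";python3 shift.py '[[40,4,0,0,0],[40,8,0,0,0],[40,12,0,0,0],[40,12,0,0,0]]'>/dev/null; python3 -c "
from h import *
mf()"
```

```text
frame [-83.802   1.284 112.19   -0.   ] F [-0.2 -0.  -2.6] grip [49.9 30. ] t 11.275
frame [-72.656   1.395 111.747  -0.   ] F [-4.5  0.2  1. ] grip [49.9 30. ] t 11.775
```

```bash
python3 shift.py '[[40,-3,0,-2,0],[40,-3,0,-3,0],[40,0,0,-3,0],[40,0,0,-3,0]]'>/dev/null; python3 -c "
from h import *
mf()";python3 shift.py '[[40,3,0,0,0],[40,6,0,0,0],[40,8,0,0,0],[40,8,0,0,0]]'>/dev/null; python3 -c "
from h import *
mf();c=snap('top','t8')
cv2.imwrite('pics/t8b.png',cv2.resize(cv2.imread('pics/t8.png')[155:275,215:315],(500,600),interpolation=cv2.INTER_CUBIC))"
```

```text
frame [-71.867   1.269 115.087  -0.   ] F [-0.  -0.8 -2. ] grip [49.9 30. ] t 12.275
frame [-64.101   1.289 114.947  -0.   ] F [ 0.5 -0.  -2.1] grip [49.7 30. ] t 12.775
```

View pics/t8b.png

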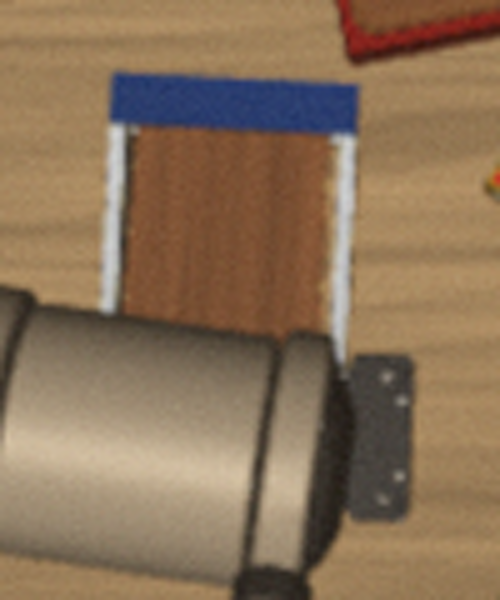

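The tail has gone under the blue lip along its full width. Now I swing the ridge end down.

```bash
python3 shift.py '[[40,2,0,3,0],[40,2,0,6,0],[40,1,0,10,0],[40,1,0,14,0],[40,1,0,14,0]]'>/dev/null; python3 -c "
from h import *
mf()";python3 shift.py '[[40,-1,0,4,0],[40,-2,0,8,0],[40,-3,0,12,0],[40,-3,0,12,0]]'>/dev/null; python3 -c "
from h import *
mf()"
```

```text
frame [-63.309   1.315 100.632  -0.   ] F [-1.6 -0.1  1. ] grip [49.9 30. ] t 13.45
frame [-66.341   1.304  88.628  -0.   ] F [-0.3 -0.3  0.1] grip [49.7 30. ] t 13.95
```

```bash
python3 shift.py '[[40,-1,0,3,0],[40,-2,0,6,0],[40,-3,0,9,0],[40,-3,0,9,0]]'>/dev/null; python3 -c "
from h import *
mf()";python3 shift.py '[[40,0,0,2,0],[40,0,0,4,0],[40,0,0,4,0],[40,0,0,4,0]]'>/dev/null; python3 -c "
from h import *
mf()"
```

```text
frame [-69.113   1.28   79.883  -0.   ] F [ 1.2 -0.4 -0.7] grip [49.5 30. ] t 14.45
frame [-69.462   1.344  75.836  -0.   ] F [-0.9  1.5  0.4] grip [49.6 30. ] t 14.95
```

```bash
python3 shift.py '[[40,0,0,1,0],[40,0,0,2,0],[40,0,0,2,0]]'>/dev/null; python3 -c "
from h import *
mf()"; python3 shift.py '[[60,0,0,0,0],[60,0,0,0,0],[60,0,0,0,0],[60,0,0,-10,0],[60,0,0,-30,0]]'>/dev/null; python3 shift.py '[[60,0,0,-60,0],[92,0,0,-150,0],[92,0,0,-150,0],[92,-60,0,-150,0],[92,-60,0,-150,0]]'>/dev/null; python3 -c "
from h import *
mf();c=snap('top','t9')
snap('wrist','w9')
cv2.imwrite('pics/w9b.png',np.hstack([cv2.resize(cv2.imread('pics/w9.png')[:,100:460],(420,490)),cv2.resize(cv2.imread('pics/t9.png')[155:275,225:315],(368,490),interpolation=cv2.INTER_CUBIC)]))"
```

```text
frame [-69.459   1.337  75.465  -0.   ] F [-7.7  0.9 15.2] grip [49.9 30. ] t 15.325
frame [-132.964    1.785  253.955   -0.   ] F [ 0.5 -0.5 -0.1] grip [90.9  0. ] t 16.575
```

View pics/w9b.png

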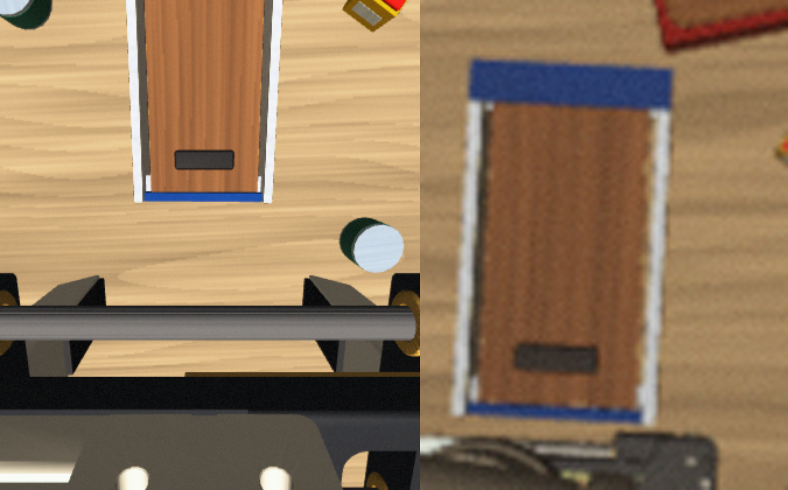

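The board lies flat and square, with the ridge near, the full blue stop visible in front of it and the plain end under the lip. Next come the goods, which I'll locate by colour in the top view.

```bash
cat >> h.py <<'E'
def blobs(c,show=True):
    img=cv2.cvtColor(c['color'],cv2.COLOR_RGB2HSV); H,S,V=cv2.split(img); out=[]
    for n,m,z,a0,a1 in(('spice',((H<6)|(H>172))&(S>170)&(V>130),52,60,400),('carton',(H>10)&(H<20)&(S>190)&(V>140),34,20,200),('can',(S<60)&(V>90)&(V<215),42,200,420)):
        k,l,s,ce=cv2.connectedComponentsWithStats(m.astype(np.uint8))
        for i in range(1,k):
            if a0<s[i,4]<a1 and .6<s[i,2]/s[i,3]<1.6:
                p=px(c,*ce[i],z); 
                if 330<p[0]<800 and abs(p[1])<520:
                    r=cv2.minAreaRect(np.argwhere(l==i)[:,::-1].astype(np.float32)); out.append((n,p[:2].tolist(),int(s[i,4]),[round(float(t),1) for t in r[1]],round(float(r[2]))))
    if show: [print(*x) for x in out]
    return out
E
python3 -c "
from h import *
print(1);blobs(ld('top0'));print(2);blobs(ld('t9'));mf();to(600,-158,180,.84)"
```

```text
1
spice [790.2, 137.5] 67 [8.0, 8.0] 90
spice [652.9, -158.5] 127 [12.2, 10.3] 34
can [668.4, 165.6] 296 [18.4, 19.1] 45
can [423.4, -168.0] 312 [18.4, 19.1] 45
2
spice [790.3, 137.3] 66 [8.0, 8.0] 90
spice [652.9, -158.4] 128 [12.2, 10.3] 34
can [668.4, 165.5] 299 [18.4, 19.1] 45
can [423.3, -168.1] 313 [18.4, 19.1] 45
frame [-129.485    1.369  254.898   -0.   ] F [ 0.5 -0.6  0.7] grip [91.4  0. ] t 16.675
shift [145.9 158.3  75.2] turn -0.878 rows 4.7 q [-0.15  1.45]
```

```bash
python3 -c "
from h import *
c=ld('top0')
for u,v in((398,190),(405,238),(487,220),(478,175)): print(px(c,u*.7,v*.7,75),px(c,u*.7,v*.7,0))"
python3 shift.py '[[92,50,55,0,-0.18],[92,100,110,0,-0.36],[60,146,158,75,-0.54],[60,146,158,75,-0.72],[60,146,158,75,-0.878]]'; python3 -c "
from h import *
to(652,-158,120,.84)"
```

```text
[793.2 -47.7  75. ] [811.3 -45.8   0. ]
[708.  -60.7  75. ] [719.7 -59.8   0. ]
[ 740.5 -204.6   75. ] [ 754.7 -214.4    0. ]
[ 820.4 -188.7   75. ] [ 840.4 -197.2    0. ]
time: 17.3
tool_pos: [601.9, -160.4, 332.9]
tcp_rot: [-3.136, 0.002, 0.843]
contact_force: [-0.8, 2.0, 0.3]
grip_width: 66.3
finger_force: 0.0
shift [35.3 36.1 53.6] turn 0.003 rows 1.2 q [-0.38  0.34]
```

```bash
cat >> h.py <<'E'
def wb(kind,name='wt'):
    c=snap('wrist',name); H,S,V=cv2.split(cv2.cvtColor(c['color'],cv2.COLOR_RGB2HSV))
    m,z={'spice':(((H<6)|(H>172))&(S>170)&(V>100),52),'carton':((H>10)&(H<22)&(S>190)&(V>140),34),'can':((S<60)&(V>150),42)}[kind]
    k,l,s,ce=cv2.connectedComponentsWithStats(cv2.morphologyEx(m.astype(np.uint8),cv2.MORPH_OPEN,np.ones((3,3))))
    for i in range(1,k):
        if 300<s[i,4]<30000:
            r=cv2.boxPoints(cv2.minAreaRect(np.argwhere(l==i)[:,::-1].astype(np.float32))); q=np.array([px(c,*p,z) for p in r]); e=[q[1]-q[0],q[2]-q[1]]
            print(kind,px(c,*ce[i],z)[:2],'box',q.mean(0).round(1)[:2],'sides',[(round(float(np.linalg.norm(t))),round(float(np.arctan2(t[1],t[0])),3)) for t in e],'area',s[i,4],'at',ce[i].round())
E
python3 -c "
from h import *
wb('spice')"
```

```text
spice [ 732.7 -127.1] box [ 734.7 -132. ] sides [(15, 0.068), (144, -1.379)] area 2763 at [375.  66.]
spice [ 653.8 -155.9] box [ 653.7 -156.3] sides [(29, -0.625), (33, -2.147)] area 1406 at [320. 164.]
```

```bash
python3 -c "
from h import *
to(653,-157,34,.88)"
```

```text
shift [ 36.   37.5 141.7] turn -0.031 rows 2.4 q [-0.38  0.34]
```

```bash
python3 shift.py '[[60,36,37.5,30,-0.03],[60,36,37.5,60,-0.03],[60,36,37.5,100,-0.03],[60,36,37.5,142,-0.03],[60,36,37.5,142,-0.03]]' | sed -n 2,5p;python3 shift.py '[[28,0,0,0,0],[28,0,0,0,0],[28,0,0,0,0],[28,0,0,0,0],[28,0,0,0,0]]'; python3 shift.py '[[28,0,0,-50,0],[28,0,0,-100,0],[28,0,0,-110,0],[28,0,0,-110,0]]' | tail -2; python3 -c "
from h import *
mf();tof(15,0,86,0)"
```

```text
tool_pos: [651.7, -155.5, 192.8]
tcp_rot: [-3.136, 0.002, 0.868]
contact_force: [-0.9, 0.6, -0.0]
grip_width: 60.1
time: 18.6
tool_pos: [652.7, -156.1, 197.9]
tcp_rot: [3.139, -0.001, 0.87]
contact_force: [-1.1, 0.6, 6.8]
grip_width: 35.1
finger_force: 28.8
grip_width: 35.3
finger_force: 28.7
frame [  68.411 -152.939  147.358    0.908] F [-0.3  0.3 -1.2] grip [35.3 28.7] t 19.1
shift [  87.6 -136.3   61.3] turn 0.908 rows 4.8 q [-0.35  0.35]
```

```bash
python3 shift.py '[[28,40,-60,0,0.18],[28,88,-120,0,0.36],[28,88,-136,0,0.54],[28,88,-136,0,0.72],[28,88,-136,0,0.908]]' >/dev/null; python3 shift.py '[[28,0,0,0,0],[28,0,0,0,0],[28,0,0,20,0],[28,0,0,45,0],[28,0,0,45,0]]'>/dev/null; python3 shift.py '[[28,0,0,0,0],[28,0,0,0,0]]'>/dev/null; python3 -c "
from h import *
mf();tof(15,0,89,0)"
```

```text
frame [1.59000e+01 2.70000e-02 1.03141e+02 1.00000e-03] F [-0.1  0.2 -0.8] grip [35.  28.7] t 20.6
shift [-0.9  0.  14.1] turn 0.001 rows 0.2 q [-0.13  1.48]
```

```bash
python3 shift.py '[[28,0,0,6,0],[28,0,0,12,0],[28,0,0,13,0],[28,0,0,13,0]]'>/dev/null; python3 -c "
from h import *
mf()";  python3 shift.py '[[28,0,0,1,0],[28,0,0,2,0],[28,0,0,2,0]]'>/dev/null; python3 -c "
from h import *
mf()"
```

```text
frame [15.498  0.106 88.963  0.   ] F [-1.1 -0.2 -0.4] grip [34.7 28.7] t 21.1
frame [1.5523e+01 1.8800e-01 8.8817e+01 1.0000e-03] F [-5.   0.5 12.4] grip [35.  28.9] t 21.475
```

```bash
python3 shift.py '[[28,0,0,-1.5,0],[28,0,0,-1.5,0],[52,0,0,-1.5,0],[52,0,0,-1.5,0],[52,0,0,-1.5,0]]'>/dev/null; python3 shift.py '[[52,0,0,-10,0],[52,0,0,-40,0],[52,0,0,-90,0],[52,0,0,-140,0],[92,0,0,-150,0]]'>/dev/null; python3 shift.py '[[92,-60,60,0,0],[92,-110,120,0,0],[92,-110,120,0,0],[92,-110,120,0,0]]'>/dev/null; python3 -c "
from h import *
mf();blobs(snap('top','t10'));print(px(ld('t10'),0,0,0)); o=proj(ld('t10'),[*fr(15.5,0),102]); print(o); to(390,-168,190,-.04)"
```

```text
frame [-9.58290e+01 -1.21417e+02  2.38489e+02 -3.00000e-03] F [ 0.3  0.1 -0.4] grip [91.4  0. ] t 23.225
spice [790.3, 137.3] 66 [8.0, 8.0] 90
spice [606.9, 1.2] 143 [12.0, 11.0] 90
can [668.5, 165.6] 299 [18.8, 18.8] 27
[1182.6  733.6    0. ]
[258.6 206.7]
shift [-98.   54.6  48.5] turn 0.0 rows 2.0 q [-0.39  1.22]
```

The tin stands on the board at about (605,0). Next is the near can.

```bash
python3 shift.py '[[92,-60,30,30,0],[92,-115,55,70,0],[92,-115,55,70,0],[92,-115,55,70,0],[92,-115,55,70,0]]' >/dev/null; python3 -c "
from h import *
wb('can','wc'); to(423.4,-168,22,-.04)"
```

```text
can [510.7 -46. ] box [509.5 -46. ] sides [(8, -1.521), (61, 3.102)] area 920 at [110.  43.]
can [ 448.1 -352.6] box [ 447.6 -348.9] sides [(94, -1.608), (146, -2.96)] area 18264 at [501. 112.]
can [ 424.4 -166.5] box [ 424.1 -166.6] sides [(47, -1.609), (48, 3.125)] area 2759 at [272. 151.]
can [173.5  46.4] box [174.   40.5] sides [(166, -1.609), (22, 3.016)] area 2635 at [ 75. 405.]
can [161.4 -96.4] box [162.4 -96.5] sides [(24, -1.609), (24, 3.067)] area 421 at [214. 410.]
can [ 156.5 -221.6] box [ 157.5 -221.4] sides [(25, -1.607), (24, -3.125)] area 430 at [335. 410.]
shift [ 48.2  -1.1 147.2] turn 0.004 rows 2.5 q [-0.61  1.  ]
```

```bash
python3 shift.py '[[92,49,-2.5,30,0],[92,49,-2.5,80,0],[92,49,-2.5,130,0],[92,49,-2.5,144,0],[92,49,-2.5,144,0]]' | sed -n 2p; python3 shift.py '[[44,0,0,0,0],[44,0,0,0,0],[44,0,0,0,0],[44,0,0,0,0],[44,0,0,0,0]]'|sed -n '2p;5,6p'; python3 shift.py '[[44,0,0,-50,0],[44,0,0,-110,0],[44,0,0,-150,0],[44,0,0,-150,0]]' | tail -2; python3 -c "
from h import *
mf();to(435,330,174,0.2)"
```

```text
tool_pos: [423.4, -166.6, 183.6]
tool_pos: [422.7, -166.8, 183.7]
grip_width: 49.9
finger_force: 30.0
grip_width: 49.7
finger_force: 30.0
frame [-159.894 -172.689  177.213    0.   ] F [-0.  -0.3 -2.4] grip [49.7 30. ] t 25.7
shift [  -6.9 -497.1    1.6] turn -0.238 rows 8.0 q [-0.54  1.06]
```

```bash
python3 shift.py '[[44,-5,-62,0,0],[44,-10,-124,0,0],[44,-15,-186,0,0],[44,-20,-248,0,0],[44,-25,-310,0,0]]' >/dev/null; python3 -c "
from h import *
to(403,356,174,-.04)"
```

```text
shift [ -13.6 -209.8   -1. ] turn 0.002 rows 3.4 q [0.17 1.77]
```

```bash
python3 shift.py '[[44,-13,-62,0,0],[44,-13,-124,0,0],[44,-13,-186,0,0],[44,-13,-210,0,0],[44,-13,-210,0,0]]' >/dev/null; python3 -c "
from h import *
o=st();to(403,356,32,-.04); wb('spice','wd')"
```

```text
{'time': 26.95, 'joint_positions': [0.58, 0.436, 1.596, -0.0, 1.113, 2.185], 'tool_pos': [403.608, 355.554, 331.288], 'tcp_rot': [3.14, 0.003, -0.035], 'contact_force': [0.077, -0.695, -0.316], 'grip_width': 48.958, 'finger_force': 30.0}
shift [ -0.2  -0.7 140.3] turn 0.005 rows 2.2 q [0.58 2.19]
```

```bash
python3 shift.py '[[44,0,0,40,0],[44,0,0,90,0],[44,0,0,130,0],[44,0,0,138,0],[44,0,0,138,0]]' >/dev/null; python3 shift.py '[[44,0,0,2,0],[44,0,0,4,0],[44,0,0,4,0]]'; python3 shift.py '[[60,0,0,-1,0],[60,0,0,-1,0],[60,0,0,-1,0],[60,0,0,-30,0],[60,0,0,-80,0]]' | tail -2;  python3 -c "
from h import *
to(640,166,160,-.04)"
```

```text
time: 28.0
tool_pos: [404.4, 354.4, 192.1]
tcp_rot: [-3.141, -0.001, -0.038]
contact_force: [-0.5, 0.7, -1.1]
grip_width: 49.5
finger_force: 30.0
grip_width: 60.0
finger_force: 0.0
shift [242.9 179.1 -48.6] turn 0.002 rows 4.9 q [0.58 2.19]
```

```bash
python3 - <<'E'
from h import *
c=ld('top0')
obs={}
for n,u,v,z,r in(('sauce',296,194,120,24),('oil',345,160,220,32),('peanut',209,229,100,40)):
    p=px(c,u*.7,v*.7,z); print(n,p); obs[n]=(p[:2],r)
C=np.array([668.4,165.5])
for yaw in np.arange(-1.5,1.6,.2):
    x=np.array([np.cos(yaw),np.sin(yaw)]);y=np.array([np.sin(yaw),-np.cos(yaw)])
    r={}
    for n,(p,rad) in obs.items():
        d=p-C; a=max(abs(d@x)-37.5,0);b=max(abs(d@y)-95,0); r[n]=round(np.hypot(a,b)-rad)
    print(round(yaw,1),r)
E
python3 shift.py '[[60,30,20,-40,0],[92,80,60,-80,0],[92,120,90,-80,0],[92,120,90,-80,0]]' >/dev/null; python3 -c "
from h import *
st();blobs(snap('top','t11'));wb('can','we')"
```

```text
sauce [775. 124. 120.]
oil [804.1  29.7 220. ]
peanut [718.  278.1 100. ]
-1.5 {'sauce': -10, 'oil': 80, 'peanut': 31}
-1.3 {'sauce': 7, 'oil': 98, 'peanut': 18}
-1.1 {'sauce': 24, 'oil': 113, 'peanut': 0}
-0.9 {'sauce': 37, 'oil': 121, 'peanut': -16}
-0.7 {'sauce': 47, 'oil': 122, 'peanut': -17}
-0.5 {'sauce': 52, 'oil': 115, 'peanut': -12}
-0.3 {'sauce': 53, 'oil': 100, 'peanut': -13}
-0.1 {'sauce': 49, 'oil': 82, 'peanut': -18}
0.1 {'sauce': 40, 'oil': 68, 'peanut': -14}
0.3 {'sauce': 28, 'oil': 59, 'peanut': 3}
0.5 {'sauce': 12, 'oil': 59, 'peanut': 20}
0.7 {'sauce': -6, 'oil': 64, 'peanut': 33}
0.9 {'sauce': -10, 'oil': 64, 'peanut': 42}
1.1 {'sauce': -5, 'oil': 58, 'peanut': 45}
1.3 {'sauce': -5, 'oil': 60, 'peanut': 44}
1.5 {'sauce': -10, 'oil': 70, 'peanut': 38}
{'time': 29.125, 'joint_positions': [0.325, 0.491, 1.439, -0.001, 1.209, 1.939], 'tool_pos': [523.483, 257.079, 352.157], 'tcp_rot': [-3.141, -0.003, -0.043], 'contact_force': [-1.105, 0.766, -0.983], 'grip_width': 85.468, 'finger_force': 0.0}
spice [790.3, 137.5] 67 [8.0, 8.0] 90
spice [606.9, 1.2] 143 [12.0, 11.0] 90
can [668.4, 165.4] 296 [18.4, 19.1] 45
can [404.3, 353.2] 288 [18.0, 19.0] 72
can [667.1 168.1] box [665.2 167.9] sides [(48, -1.613), (41, -3.078)] area 2814 at [377.  26.]
can [593.2  48.4] box [581.3  48.6] sides [(199, -0.047), (8, -1.761)] area 2258 at [511. 113.]
can [410.2 351.7] box [412.9 352.7] sides [(45, -1.613), (31, 3.045)] area 933 at [189. 311.]
can [297.4 490.5] box [298.  486.2] sides [(180, -1.613), (25, 3.013)] area 2845 at [ 77. 405.]
can [283.1 337.4] box [284.  337.5] sides [(27, -1.612), (27, 3.063)] area 439 at [214. 410.]
can [277.3 200.9] box [278.2 200.9] sides [(27, -1.615), (27, -3.13)] area 441 at [335. 410.]
```

```bash
python3 -c "
from h import *
to(668,166.3,150,.43)"
```

```text
shift [150.8  87.2  41.8] turn -0.469 rows 2.9 q [0.33 1.94]
```

```bash
python3 shift.py '[[92,50,30,10,-0.18],[92,100,60,25,-0.36],[92,151,87,40,-0.469],[92,151,87,40,-0.469],[92,151,87,40,-0.469]]' >/dev/null; python3 shift.py '[[92,0,0,0,0]]' >/dev/null; python3 -c "
from h import *
st();to(668,166.3,26,.43)"
```

```text
{'time': 29.975, 'joint_positions': [0.137, 0.718, 1.139, 0.0, 1.284, 1.274], 'tool_pos': [667.288, 169.001, 312.369], 'tcp_rot': [-3.142, -0.0, 0.433], 'contact_force': [-0.235, 0.478, 0.24], 'grip_width': 92.077, 'finger_force': 0.0}
shift [ -0.6   2.8 127.4] turn 0.003 rows 2.0 q [0.14 1.27]
```

```bash
python3 shift.py '[[92,0,3,40,0],[92,0,3,80,0],[92,0,3,110,0],[92,0,3,127,0],[92,0,3,127,0]]' | sed -n '2p;4p'; python3 shift.py '[[44,0,0,0,0],[44,0,0,0,0],[44,0,0,0,0],[44,0,0,0,0],[44,0,0,0,0]]'|sed -n '2p;4,6p'; python3 shift.py '[[44,0,0,-50,0],[44,0,0,-110,0],[44,0,0,-150,0],[44,0,0,-150,0]]' | tail -2; python3 -c "
from h import *
mf();to(467,356,176,-0.04)"
```

```text
tool_pos: [669.1, 165.2, 184.2]
contact_force: [-0.6, -0.7, 1.3]
tool_pos: [669.7, 164.5, 184.7]
contact_force: [-0.6, 0.4, 1.9]
grip_width: 49.3
finger_force: 30.0
grip_width: 49.7
finger_force: 30.0
frame [ 74.397 168.022 179.905   0.469] F [-0.1 -0.7 -0.8] grip [49.7 30. ] t 31.725
shift [-104.6 -258.9    2.5] turn 0.471 rows 4.5 q [0.13 1.27]
```

```bash
python3 shift.py '[[44,-25,-60,0,0.15],[44,-50,-120,0,0.3],[44,-75,-180,0,0.47],[44,-105,-240,0,0.47],[44,-105,-259,0,0.47]]' >/dev/null; python3 shift.py '[[44,0,0,0,0],[44,0,0,0,0]]' >/dev/null; python3 -c "
from h import *
st();to(467,356,33,-0.04)"
```

```text
{'time': 32.6, 'joint_positions': [0.521, 0.516, 1.453, -0.001, 1.175, 2.13], 'tool_pos': [466.327, 355.403, 333.442], 'tcp_rot': [3.14, 0.001, -0.039], 'contact_force': [-0.308, -0.777, -0.176], 'grip_width': 49.609, 'finger_force': 30.0}
shift [  0.8  -0.8 141.4] turn 0.001 rows 2.3 q [0.52 2.13]
```

```bash
python3 shift.py '[[44,0,0,40,0],[44,0,0,90,0],[44,0,0,130,0],[44,0,0,140,0],[44,0,0,141,0]]' >/dev/null; python3 shift.py '[[44,0,0,0,0],[44,0,0,0,0]]'|sed -n '2p;4p'; python3 shift.py '[[60,0,0,0,0],[60,0,0,0,0],[60,0,0,0,0],[60,0,0,-30,0],[60,0,0,-80,0]]' | tail -2; python3 shift.py '[[92,20,-10,-50,0],[92,60,-14,-50,0],[92,60,-14,-50,0],[92,60,-14,-50,0]]' |sed -n 2p; python3 -c "
from h import *
blobs(snap('top','t12'));wb('carton','wf')"
```

```text
tool_pos: [466.5, 356.1, 195.0]
contact_force: [-0.0, -0.6, -1.5]
grip_width: 59.8
finger_force: 0.0
tool_pos: [525.9, 367.4, 322.5]
spice [790.3, 137.5] 67 [8.0, 8.0] 90
spice [606.8, 1.3] 144 [12.0, 11.0] 90
can [462.4, 353.5] 209 [14.8, 18.3] 63
can [395.2, 352.9] 287 [18.0, 18.0] 0
```

```bash
python3 -c "
from h import *
for n in('wf','t12'):
  c=ld(n);h=cv2.cvtColor(c['color'],cv2.COLOR_RGB2HSV)
  for X in((586,371,34),(621,-289,34)):
    u,v=proj(c,X).astype(int);print(n,u,v, h[v-2:v+3:2,u-2:u+3:2].tolist() if 2<u<557 and 2<v<417 else '')"
```

```text
wf 267 136 [[[25, 191, 250], [25, 189, 250], [24, 195, 250]], [[25, 192, 250], [25, 191, 250], [25, 189, 250]], [[25, 195, 249], [25, 192, 250], [25, 193, 250]]]
wf 1109 55 
t12 118 214 [[[17, 189, 202], [16, 187, 205], [17, 184, 206]], [[17, 179, 208], [17, 184, 208], [17, 186, 203]], [[17, 179, 211], [16, 185, 207], [17, 182, 207]]]
t12 371 202 [[[17, 175, 197], [18, 184, 207], [17, 181, 209]], [[18, 181, 210], [18, 184, 208], [18, 183, 208]], [[18, 182, 209], [18, 181, 208], [18, 181, 210]]]
```

```bash
sed -i 's/(H>10)&(H<20)&(S>190)&(V>140)/(H>12)\&(H<22)\&(S>150)\&(V>170)/; s/(H>10)&(H<22)&(S>190)&(V>140)/(H>18)\&(H<30)\&(S>160)\&(V>180)/' h.py; python3 -c "
from h import *
blobs(ld('t12'));wb('carton','wf')"
```

```text
spice [790.3, 137.5] 67 [8.0, 8.0] 90
spice [606.8, 1.3] 144 [12.0, 11.0] 90
carton [621.2, -290.4] 106 [8.9, 11.9] 60
carton [586.4, 372.9] 104 [8.5, 11.6] 63
can [462.4, 353.5] 209 [14.8, 18.3] 63
can [395.2, 352.9] 287 [18.0, 18.0] 0
carton [587.9 374.4] box [587.8 374.5] sides [(30, -1.089), (22, -2.622)] area 958 at [264. 134.]
```

```bash
python3 -c "
from h import *
st();to(587.3,373.3,25,.49)"
```

```text
{'time': 34.75, 'joint_positions': [0.491, 0.622, 1.29, 0.0, 1.23, 2.1], 'tool_pos': [525.659, 367.651, 323.015], 'tcp_rot': [3.141, 0.001, -0.038], 'contact_force': [0.185, 0.029, 0.965], 'grip_width': 91.707, 'finger_force': 0.0}
shift [ 61.6  -8.1 138.9] turn -0.528 rows 2.8 q [0.49 2.1 ]
```

```bash
python3 shift.py '[[92,40,-8,0,-0.18],[92,61.5,-8,20,-0.36],[92,61.5,-8,60,-0.528],[92,61.5,-8,110,-0.528],[92,61.5,-8,138,-0.528]]' >/dev/null; python3 shift.py '[[92,0,0,0,0],[92,0,0,0,0],[40,0,0,0,0]]' | sed -n '2p;4p'; python3 -c "
from h import *
to(587.3,373.3,23,.49)"; python3 shift.py '[[40,0,0,0,0],[40,0,0,0,0],[40,0,0,0,0],[40,0,0,0,0],[40,0,0,0,0]]'|sed -n '2p;4,6p'; python3 shift.py '[[40,0,0,-50,0],[40,0,0,-110,0],[40,0,0,-160,0],[40,0,0,-160,0]]' | tail -2; python3 -c "
from h import *
to(500,0,185,-0.04)"
```

```text
tool_pos: [588.7, 373.5, 187.7]
contact_force: [1.0, 0.2, 0.4]
shift [-1.4 -0.5  5.7] turn -0.001 rows 0.1 q [0.46 1.54]
tool_pos: [588.3, 373.2, 185.5]
contact_force: [-0.3, 0.1, 1.7]
grip_width: 49.6
finger_force: 30.0
grip_width: 49.5
finger_force: 30.0
shift [-254.   287.9    4.7] turn 0.529 rows 6.1 q [0.46 1.54]
```

```bash
python3 shift.py '[[40,-42,47,0,0.1],[40,-84,95,0,0.2],[40,-126,142,0,0.3],[40,-168,190,0,0.4],[40,-210,238,0,0.528]]' >/dev/null; python3 -c "
from h import *
st();to(414,-376,185,-0.04)"
```

```text
{'time': 37.5, 'joint_positions': [-0.017, 0.389, 1.631, -0.0, 1.123, 1.596], 'tool_pos': [514.831, 67.401, 344.378], 'tcp_rot': [3.141, 0.002, -0.042], 'contact_force': [0.649, -0.449, 0.459], 'grip_width': 49.725, 'finger_force': 29.996}
shift [-82.  447.3   0.7] turn -0.002 rows 7.3 q [-0.02  1.6 ]
```

```bash
python3 shift.py '[[40,-11,61,0,0],[40,-22,122,0,0],[40,-33,183,0,0],[40,-44,244,0,0],[40,-55,305,0,0]]' >/dev/null;  python3 shift.py '[[40,-11,61,0,0],[40,-22,122,0,0],[40,-25,130,0,0],[40,-25,130,0,0],[40,-25,130,0,0]]' >/dev/null; python3 -c "
from h import *
st();to(414,-376,34,-0.04)
c=ld('top0')"
```

```text
{'time': 38.75, 'joint_positions': [-0.849, 0.447, 1.534, 0.0, 1.161, 0.759], 'tool_pos': [419.524, -360.945, 345.123], 'tcp_rot': [-3.14, 0.001, -0.037], 'contact_force': [1.045, 0.366, 0.086], 'grip_width': 49.704, 'finger_force': 30.0}
shift [ -4.9  15.4 152.1] turn 0.003 rows 2.4 q [-0.85  0.76]
```

```bash
python3 shift.py '[[40,-5,15,0,0],[40,-5,15,50,0],[40,-5,15,100,0],[40,-5,15,140,0],[40,-5,15,152,0]]' >/dev/null; python3 shift.py '[[40,0,0,0,0],[40,0,0,0,0]]'|sed -n '2p;4p'; python3 shift.py '[[60,0,0,0,0],[60,0,0,0,0],[60,0,0,0,0],[60,0,0,-30,0],[60,0,0,-80,0]]' | tail -2; python3 shift.py '[[92,50,-20,-50,0],[92,100,-40,-70,0],[92,130,-60,-70,0],[92,130,-60,-70,0],[92,130,-60,-70,0]]' |sed -n 2p; python3 -c "
from h import *
blobs(snap('top','t13'));wb('carton','wg');to(621.2,-289.5,160,.5)"
```

```text
tool_pos: [414.1, -377.8, 195.3]
contact_force: [-0.7, 0.2, -0.1]
grip_width: 59.4
finger_force: 0.0
tool_pos: [545.3, -322.3, 343.0]
spice [790.3, 137.2] 67 [7.8, 9.2] 45
spice [606.8, 1.3] 144 [12.0, 11.0] 90
carton [621.2, -290.3] 104 [8.7, 12.0] 59
carton [412.7, -381.5] 104 [8.0, 11.0] 90
can [466.8, 355.6] 280 [18.0, 18.0] 90
can [395.1, 353.0] 290 [18.0, 18.0] 0
carton [ 621.8 -288.8] box [ 621.6 -288.8] sides [(30, -1.042), (22, -2.572)] area 885 at [233. 118.]
shift [ 75.  -36.5  24.1] turn -0.54 rows 2.9 q [-0.66  0.95]
```

```bash
python3 shift.py '[[70,30,-15,0,0.18],[70,60,-30,0,0.36],[70,75,-37,0,0.54],[70,75,-37,20,0.72],[70,75,-37,50,0.9]]' >/dev/null; python3 shift.py '[[70,0,0,0,0.09],[70,0,0,0,0.09],[70,0,0,0,0.09]]' >/dev/null; python3 -c "
from h import *
st();to(621.5,-289.2,23,-1.035)"
```

```text
{'time': 41.975, 'joint_positions': [-0.547, 0.728, 1.171, -0.0, 1.241, 2.052], 'tool_pos': [621.83, -288.884, 294.094], 'tcp_rot': [-3.141, -0.001, -1.028], 'contact_force': [-0.542, 0.307, -0.58], 'grip_width': 70.19, 'finger_force': 0.0}
shift [ -0.    0.5 112.1] turn 0.007 rows 1.8 q [-0.55  2.05]
```

```bash
python3 shift.py '[[70,0,0.5,50,0],[70,0,0.5,95,0],[70,0,0.5,111,0],[70,0,0.5,111,0],[70,0,0.5,111,0]]' | sed -n '2p;4p';  python3 shift.py '[[28,0,0,0,0],[28,0,0,0,0],[28,0,0,0,0],[28,0,0,0,0],[28,0,0,0,0]]'|sed -n '2p;4,6p'; python3 shift.py '[[28,0,0,-50,0],[28,0,0,-110,0],[28,0,0,-150,0],[28,0,0,-150,0]]' | tail -2; python3 -c "
from h import *
to(476,-376,170,-0.04)"
```

```text
tool_pos: [622.5, -289.0, 184.9]
contact_force: [0.3, 0.1, 0.8]
tool_pos: [621.7, -288.5, 182.7]
contact_force: [-1.4, 0.7, 1.4]
grip_width: 35.9
finger_force: 30.0
grip_width: 35.7
finger_force: 30.0
shift [ -0.7 170.4   7.3] turn -0.989 rows 5.3 q [-0.55  2.05]
```

```bash
python3 shift.py '[[28,0,40,0,-0.18],[28,0,80,0,-0.36],[28,0,130,0,-0.54],[28,0,170,0,-0.72],[28,0,170,0,-0.9]]' >/dev/null; python3 shift.py '[[28,0,0,0,-0.09],[28,0,0,0,-0.09],[28,0,0,0,-0.09]]' >/dev/null; python3 -c "
from h import *
st();to(476,-376,30.5,-.04)"
```

```text
{'time': 44.725, 'joint_positions': [-0.795, 0.553, 1.392, -0.0, 1.198, 0.816], 'tool_pos': [476.077, -376.017, 331.619], 'tcp_rot': [-3.141, 0.001, -0.04], 'contact_force': [0.054, 1.244, -0.908], 'grip_width': 35.63, 'finger_force': 30.0}
shift [1.000e-01 1.000e-01 1.421e+02] turn -0.0 rows 2.3 q [-0.79  0.82]
```

```bash
python3 shift.py '[[28,0,0,50,0],[28,0,0,100,0],[28,0,0,130,0],[28,0,0,142,0],[28,0,0,142,0]]' >/dev/null; python3 shift.py '[[28,0,0,0,0],[28,0,0,0,0]]'|sed -n '2p;4p'; python3 shift.py '[[50,0,0,0,0],[50,0,0,0,0],[50,0,0,0,0],[50,0,0,-30,0],[50,0,0,-80,0]]' | tail -2; python3 shift.py '[[60,-50,50,-100,0],[60,-90,100,-150,0],[60,-90,120,-150,0],[60,-90,120,-150,0]]' |sed -n 2p; python3 -c "
from h import *
c=snap('top','t14');blobs(c)
cv2.imwrite('pics/t14b.png',cv2.resize(cv2.imread('pics/t14.png'),(800,600),interpolation=cv2.INTER_CUBIC))"
```

```text
tool_pos: [476.4, -376.4, 191.8]
contact_force: [-0.7, -0.3, 0.0]
grip_width: 50.3
finger_force: 0.0
tool_pos: [379.8, -494.5, 423.5]
spice [790.3, 137.3] 66 [8.0, 8.0] 90
spice [606.9, 1.2] 143 [12.0, 11.0] 90
carton [476.1, -379.3] 103 [8.7, 11.9] 6
carton [412.7, -381.5] 106 [8.0, 11.0] 90
can [466.9, 355.7] 280 [18.0, 18.0] 90
can [395.1, 353.0] 288 [18.0, 18.0] 0
```

View pics/t14b.png

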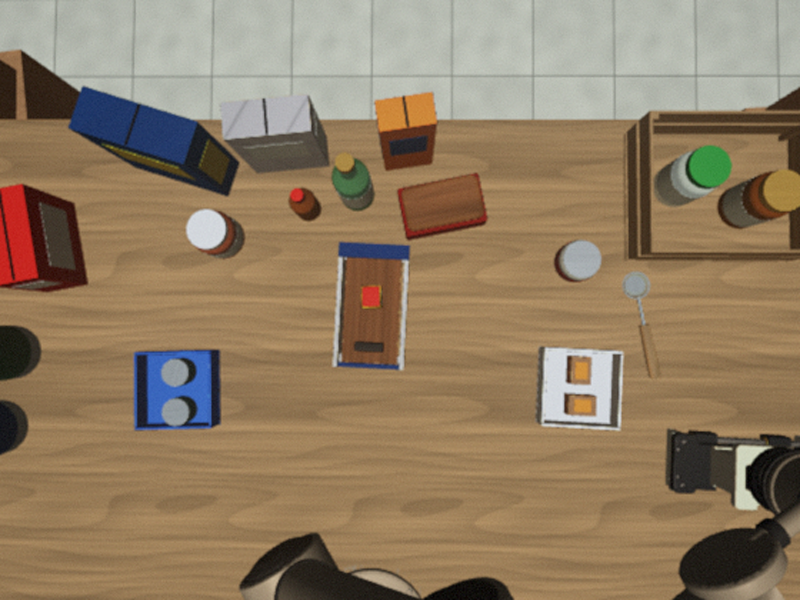

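The final view shows the board flat in the frame with the tin standing at (371,296). Both cans are in the blue bin, at (176,372) and (177,410), and both cartons are in the white bin, at (581,370) and (580,405). The bystanders look unmoved, so I'll hand in.

```bash
python3 -c "
from h import *
print(bot.close_job())"
```

```text
the job is handed in; nothing more can be done
None
```

The job is handed in: the board lies flat in the frame, the one spice tin present stands on it, both cans are in the blue bin and both cartons in the white bin, and the other groceries look unmoved in the last top view.

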